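# Close a pressure vessel's ring nut with a tommy bar

### The job

Close the small steel pressure vessel: take the tommy bar from its rest, put its plain end into the holes in the vessel's ring nut and turn the nut clockwise (seen from above), moving the bar to the next hole whenever it comes near a guard post, until the nut is fully home. Turn it only with the bar, do not force it once it has come up hard, then lay the bar back in its rest as it was and leave everything else on the bench alone.

Things in the scene. Friction and masses are not known exactly. Their poses are not given: they have to be found in the camera images.
- cradle: White square base plate, 190 x 190 x 12 mm, fixed to the bench. Origin: centre of its underside, on the vertical axis of the vessel and its nut; x, y parallel to its edges (yaw within +-0.3 rad of the bench), z up. Four vertical steel guard posts, 10 mm thick, stand on its diagonals (+-45, +-135 deg from x), 75 mm from the axis, tops at z = 106 mm.
- gap (a point): Middle of the gap between the two posts on the cradle's +x side (away from the robot), 75 mm from the axis and 92 mm high; this gap has the most room around it. A bar in a hole of the nut can swing between two neighbouring posts only, about 37 deg either way from the middle of the gap.
- lid_top (a point): Top of the vessel's lid knob, on the axis, 150 mm above the bench. Knob 26 mm across; below it a lid stub 44 mm across stands above the nut, up to z = 130 mm; the vessel under the nut is 80 mm across with a 90 mm flange.
- collar_holes (a point): Point on the axis of the steel ring nut (the collar), at the height of its holes; it turns with the nut. Nut 90 mm across, 34 mm high, this point 17 mm above its underside. Six radial blind holes, 13 mm square, open in its rim at 0, 60, 120, 180, 240, 300 deg from this frame's x axis (z up). Each runs from the rim, 45 mm from the axis, to a floor 18 mm from the axis.
- hole0 (a point): Centre of the mouth of one of the six holes (they are alike), in the nut's rim; a short dark groove on the nut's top face marks each. The nut sinks 2 mm per radian as it is tightened, by 70 to 86 deg in all from the start, and stops hard when home, the hole centres then being 92 mm above the bench. At what azimuth it comes home differs from run to run.
- collar: The ring nut; origin on its axis, centre of underside; axes as collar_holes. Turns stiffly (0.25 N m, plus 0.05 per rad/s), stays where left. A push of 2 to 5 N on the bar 111 mm from the axis turns it, the hand leading the nut by 0.2 to 0.3 rad (play); 7 N there means it is home. The bar levers in the hole: some 18 N there is forcing it (200 N between bar and nut). Not to be pushed by hand.
- bar: Straight round steel tommy bar, 10 mm thick, 100 g, lying level in its rest. Origin on its axis at mid-length; x along it towards the end with a ball (18 mm ball, centre 68 mm from the origin); the plain rounded end, which goes in the holes, is 75 mm from the origin at -x. With that end on a hole's floor, the origin is 93 mm from the nut's axis.
- bar_tip (a point): The extreme point of the bar's plain rounded end.
- rest: Aluminium bar rest fixed to the bench: plate 130 x 50 x 8 mm and two uprights 12 mm thick, 45 mm either side of the middle along x, each with a V-notch open at the top (90 deg, rim at z = 69 mm, about 38 mm across over the outside). Origin: centre of its underside; z up; the bar lies along x, its axis 57 mm above the bench, middle over the origin, its ball end towards +x.
- dish: Shallow glass dish, 90 mm across, 14 mm high, standing on the bench; origin centre of underside. Leave alone.
- beaker: Glass beaker, 72 mm across, 85 mm high; origin centre of underside. Leave alone.
- flask: Conical glass flask, 86 mm across, 130 mm high; origin centre of underside. Leave alone.
- screwdriver: Screwdriver 170 mm long lying on the bench. Leave alone.
- wrench: Wrench 160 mm long lying on the bench. Leave alone.
Mind the look-alikes: they are no part of the job. Of the things shaped like the bar, the steel one is meant. Several things have the shape of the rest; the one meant has the colours described above.

How it is judged:
By the outcome, as a careful person would: the job done as asked, in the order asked, and still so for the second after the job is handed in, with the robot touching nothing.
It also fails if it takes over 72 s, if anything falls off the work surface, if the arm or the gripper's body presses on something with over 40 N, if the wrist force passes 120 N, or if a joint passes its speed limit or range.

### The arm

A 6-joint arm with a two-finger parallel gripper is mounted at the origin on the work surface. World frame = base frame: x ahead of the robot, y to its left, z up, the work surface at z = 0. Lengths are in m, angles in rad, forces in N, time in s.
With the tool pointing down it reaches from about 0.275 to 0.825 m from the base axis. Payload 5.2 kg.
Tool frame: the origin (TCP) lies at the very end of the fingers, on their centre line; the grasp point (between the pads) lies 19 mm behind it; z points along the fingers, y is the direction in which the jaws open and shut (so a half turn about z gives the same grasp; the last joint's range is limited). The gripper opens to 93 mm and grips with 3 to 60 N. Pads are 15 mm wide; open, the fingers measure 128 mm over their backs; the gripper's body (75 mm by 188 mm) begins 65 mm behind the grasp point.
Start: joints at [1.027, 0.259, 1.535, -0, 1.348, -0.203], TCP at [0.184, 0.518, 0.219] pointing down, gripper open.
Joint ranges: [-3.14, 3.14], [-0.91, 2.08], [0.19, 2.58], [-1.22, 4.36], [0.22, 2.71], [-3.12, 3.12]. Speed limits (rad/s): [2.57, 2.57, 3.14, 3.14, 3.14, 3.14].

### API

Orientations are given as a unit quaternion [x, y, z, w].
In Python, from plant import ctrl gives the robot as it stands. The module is installed in compiled form; this text tells all that it offers.
- The arm moves only by the tool carry_out, never from a script. Its argument "rows" is text: rows parted by semicolons, each of 7 numbers parted by spaces: the turn, a rotation vector about the tool's x, y, z in rad, then the shift along the tool's x, y, z in m, then the finger opening in m, from 0 to 0.093. A call has 1 to 20 rows; each row shifts and turns the commanded pose from where the row before left it, along the tool's axes as they then stand; what a row does not reach is not made up. A row lasts 1/10 s, in which the tool goes at most 50 mm and 8.59 degrees, less where a joint would pass 70% of its speed; a pose out of reach is approached as far as the arm can. A call is refused whole if a number of a shift passes 0.05 or a number of a turn 0.15, either way. A call with a gripper value outside its range is refused whole. The fingers move at their own pace and stop on an object; "grip_force" is the grip in N (left out, the last holds). Time passes only in rows, so rows that do not move let the fingers close. It gives the time, the measured TCP pose, the force and the opening at its end, in the units of the state.
- ctrl.get_obs(): the state, without advancing time (a new reading comes with each control period).
- ctrl.camera(name): name is "scene" or "top"; returns a dict with "frame" (400x640x3 uint8, red, green, blue), "camera_matrix" (3x3 intrinsics, pixels), "R" (3x3) and "t" (3): a world point X has camera coordinates R X + t. Camera axes: x right, y down, z forward; pixel columns grow to the right and rows downward; lengths in m; the calibration is good to about 2 mm. A picture is of the moment at which its call begins. There is no depth.
- ctrl.job_done(): hands the job in, once; it reports no verdict.
The state is a dict: "time_s": time; "joint_positions": joint angles; "dq": joint speeds; "joint_torque": joint torques, N m; "ee_pos": TCP position; "tool_rot": TCP orientation; "ft_force": force on the tool from outside, world axes, zero at the start; "moment": the same for the moment, N m; "finger_gap": opening from 0.0 (shut) to 1.0 (fully open).
Only numpy, scipy, OpenCV 4.12 (cv2) and the standard library are available. Lean on these libraries where they do the work, as an engineer would, in place of code of your own. Each camera call takes 0.05 s, during which the arm holds its last target. There are 200 camera calls.

## Working session

There is one attempt and no reset: what is moved stays moved. The work goes in short steps, Python scripts to look and compute and a tool call to move; the robot and the scene stay as the last step left them, time stands still between calls to the robot, and variables do not carry over. Pictures are saved under pics/ and viewed, about 8 in all and at most 12, crops included, and the job is handed in when it is done.

Besides the shell and the picture viewer there is one more tool, called after "Call:" by a JSON object that holds its "name" and its "arguments". carry_out: Moves the arm, as the interface text tells. Its arguments: {"type":"object","properties":{"rows":{"type":"string"},"grip_force":{"type":"number"}},"required":["rows"]}

```bash
mkdir -p pics; cat > h.py <<'E'
import numpy as np, cv2
from plant import ctrl
def shot(n):
    c=ctrl.camera(n); return c
def save(c,name,box=None,k=1):
    f=c["frame"][:,:,::-1]
    if box: f=f[box[1]:box[3],box[0]:box[2]]
    cv2.imwrite("pics/"+name,cv2.resize(f,None,fx=k,fy=k,interpolation=cv2.INTER_CUBIC))
def ray(c,u,v,z):
    K,R,t=c["camera_matrix"],c["R"],c["t"]
    o=-R.T@t; d=R.T@np.linalg.solve(K,[u,v,1.]); return o+d*(z-o[2])/d[2]
def proj(c,X):
    p=c["camera_matrix"]@(c["R"]@np.array(X)+c["t"]); return p[:2]/p[2]
E
python3 - <<'E'
from h import *
import pickle
a=shot("top");b=shot("scene");save(a,"top1.png");save(b,"sc1.png")
pickle.dump((a,b),open("c.pkl","wb"))
for c in(a,b): print((-c["R"].T@c["t"]).round(3),c["R"].round(3).tolist(),c["camera_matrix"][0,0])
print(ctrl.get_obs())
E
```

```text
[0.32  0.126 1.291] [[0.002, -1.0, 0.009], [-0.981, -0.004, -0.196], [0.196, -0.008, -0.981]] 443.10816878657124
[1.276 0.67  1.174] [[-0.592, 0.805, -0.017], [0.626, 0.447, -0.639], [-0.507, -0.389, -0.769]] 399.9479302917136
{'time_s': 0.1, 'joint_positions': array([ 1.02720505e+00,  2.59259141e-01,  1.53593068e+00,  4.18977566e-06,
        1.34802873e+00, -2.02782982e-01]), 'dq': array([ 3.69111469e-04, -7.48458278e-05, -3.41394323e-03, -9.77656714e-04,
       -1.95576797e-03, -1.31122632e-03]), 'joint_torque': array([ 2.15191743e-03, -4.38208795e+01, -2.84645462e+01,  7.19891349e-02,
        3.62886535e-02, -3.62904962e-05]), 'ee_pos': array([0.18355018, 0.51795719, 0.21792401]), 'tool_rot': array([ 1.69581057e-01,  9.85515908e-01, -7.56245242e-04, -2.98289696e-04]), 'ft_force': array([ 0.11331749, -0.50241281,  0.2616446 ]), 'moment': array([ 0.04559456,  0.01903969, -0.01326681]), 'finger_gap': 0.9962842443028115}
```

View pics/top1.png

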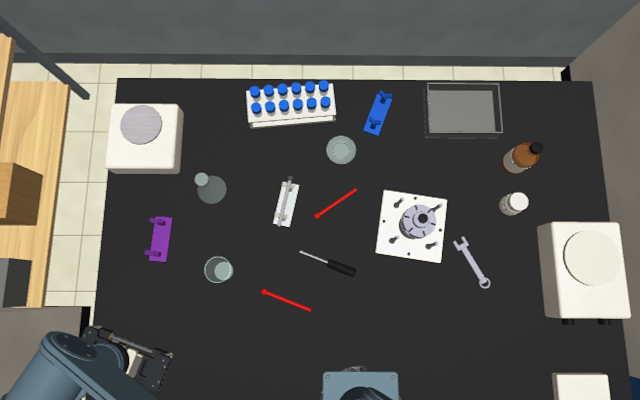

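View pics/sc1.png

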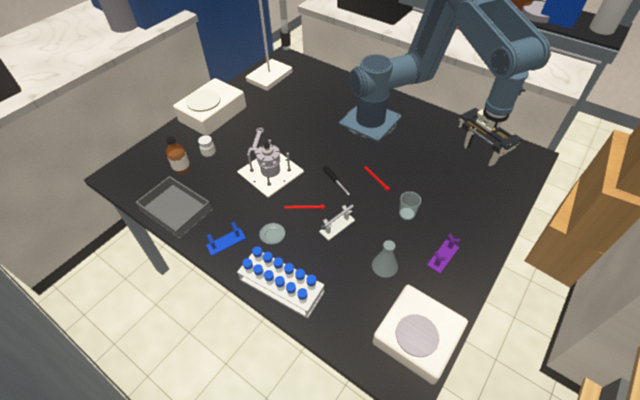

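Top view: rest with steel bar at about (286,203), cradle at about (412,227), two red look-alike bars, and blue and purple look-alike rests. Next I'll enlarge the rest and cradle.

```bash
python3 - <<'E'
from h import *
import pickle
a,b=pickle.load(open("c.pkl","rb"))
def cr(c,x,y,w,h,k):return cv2.resize(c["frame"][y:y+h,x:x+w,::-1],None,fx=k,fy=k,interpolation=cv2.INTER_CUBIC)
im=np.hstack([cr(a,370,185,80,80,5),cr(b,230,120,80,80,5)])
im2=np.hstack([cr(a,260,172,55,35*2//1-10,0)] ) if 0 else None
cv2.imwrite("pics/crA.png",im)
cv2.imwrite("pics/crB.png",np.hstack([cr(a,260,170,60,60,6),cr(b,310,195,60,60,6)]))
E
```

```text
(no output)
```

View pics/crA.png

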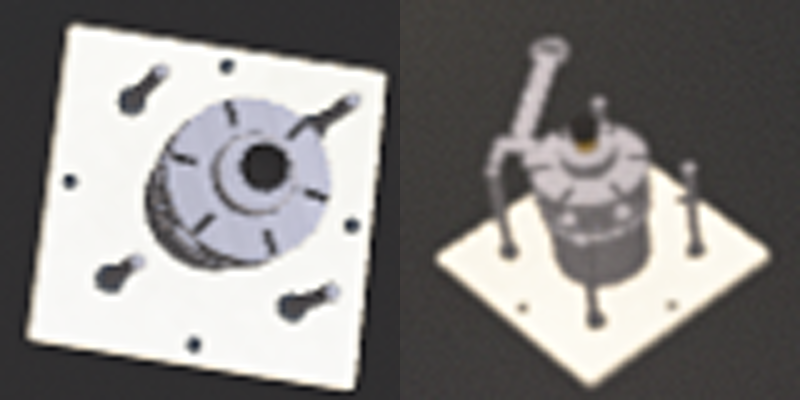

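View pics/crB.png

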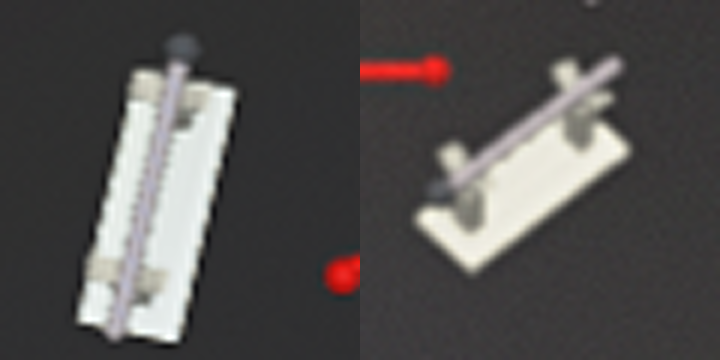

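```bash
python3 - <<'E'
from h import *
import pickle
a,b=pickle.load(open("c.pkl","rb"))
A=lambda u,v,z:ray(a,370+u/5,185+v/5,z)
S=lambda u,v,z:ray(b,230+(u-400)/5,120+v/5,z)
C=np.array([A(*p,.012) for p in[(68,25),(387,72),(355,390),(28,340)]])
print("cradle top",C.round(4).tolist(),C.mean(0))
yaw=[np.degrees(np.arctan2(*(d[1::-1]))) for d in (C[0]-C[3],C[1]-C[2],C[0]-C[1],C[3]-C[2])];print(yaw)
D=np.array([S(*p,.012) for p in[(435,258),(590,387),(770,258)]]);print("sc",D.round(4).tolist(),(D[0]+D[2])/2)
print("knob",A(266,167,.150),S(583,125,.150))
c=C.mean(0)[:2]
for p in[(229,112),(182,158),(204,222),(270,243),(316,194)]:
  q=A(*p,.1115)[:2]-c;print(p,np.hypot(*q).round(4),np.degrees(np.arctan2(q[1],q[0])).round(1))
for p in[(566,190),(612,191),(634,157)]:
  q=S(*p,.1115)[:2]-c;print('s',p,np.hypot(*q).round(4),np.degrees(np.arctan2(q[1],q[0])).round(1))
B=lambda u,v,z:ray(a,260+u/6,170+v/6,z)
T=lambda u,v,z:ray(b,310+(u-360)/6,195+v/6,z)
for n,bl,tp in(("top",B(182,47,.057),B(115,339,.057)),("sc",T(437,192,.057),T(621,62,.057))):
  d=bl-tp;print(n,bl.round(4),tp.round(4),np.linalg.norm(d),"yaw",np.degrees(np.arctan2(d[1],d[0])),"origin",tp+d/np.linalg.norm(d)*.075)
R=np.array([B(*p,.008) for p in[(237,90),(182,342),(78,322)]]);print("rest",R,(R[0]+R[2])/2)
E
```

```text
cradle top [[0.613, -0.0766, 0.012], [0.5853, -0.2646, 0.012], [0.3987, -0.236, 0.012], [0.4268, -0.0487, 0.012]] [ 0.50594871 -0.15647261  0.012     ]
[np.float64(-8.531835489197807), np.float64(-8.705355561281614), np.float64(81.64079381952875), np.float64(81.49262373512116)]
sc [[0.5903, -0.2635, 0.012], [0.6199, -0.0734, 0.012], [0.4344, -0.0442, 0.012]] [ 0.51233366 -0.15382798  0.012     ]
knob [ 0.50572627 -0.15634937  0.15      ] [ 0.50708404 -0.1574559   0.15      ]
(229, 112) 0.0374 14.6
(182, 158) 0.0375 73.2
(204, 222) 0.0349 133.5
(270, 243) 0.0365 -164.5
(316, 194) 0.0368 -103.5
s (566, 190) 0.0343 7.8
s (612, 191) 0.0368 66.6
s (634, 157) 0.0331 134.8
top [0.6372 0.1975 0.057 ] [0.4963 0.2267 0.057 ] 0.1439397599014995 yaw -11.70046464380636 origin [0.56972029 0.21152288 0.057     ]
sc [0.6359 0.1952 0.057 ] [0.4955 0.2285 0.057 ] 0.14427472687499968 yaw -13.357462356296086 origin [0.56847513 0.21119681 0.057     ]
rest [[0.62799088 0.17282115 0.008     ]
 [0.50193644 0.19816284 0.008     ]
 [0.51156592 0.24891205 0.008     ]] [0.5697784 0.2108666 0.008    ]
```

Call:
{"name": "carry_out", "arguments": {"rows": "0 0 -0.133 0 0 0 0.05; 0 0 0 -0.0417 -0.02 0 0.05; 0 0 0 -0.0417 -0.02 0 0.05; 0 0 0 -0.0417 -0.02 0 0.05; 0 0 0 -0.0417 -0.02 0 0.05; 0 0 0 -0.0417 -0.02 0 0.05; 0 0 0 -0.0417 -0.02 0 0.05; 0 0 0 -0.0417 -0.02 0 0.05; 0 0 0 -0.0417 -0.02 0 0.05; 0 0 0 -0.0417 -0.02 0 0.05; 0 0 0 -0.0417 -0.02 0 0.05; 0 0 0 -0.0417 -0.02 0 0.05; 0 0 0 0 0 0.03 0.05; 0 0 0 0 0 0.03 0.05; 0 0 0 0 0 0.03 0.05; 0 0 0 0 0 0 0.05; 0 0 0 0 0 0 0.05; 0 0 0 0 0 0 0.05", "grip_force": 30}}

```text
time_s: 1.9
ee_pos: [0.5884, 0.2088, 0.1305]
tool_rot: [0.104, 0.995, 0.0, 0.001]
ft_force: [0.5, 0.7, 0.6]
finger_gap: 0.532
```

Call:
{"name": "carry_out", "arguments": {"rows": "0 0 0 0.001 -0.0015 0.031 0.05; 0 0 0 0 0 0.031 0.05; 0 0 0 0 0 0.0305 0.05; 0 0 0 0 0 0 0.05; 0 0 0 0 0 0 0.02; 0 0 0 0 0 0 0; 0 0 0 0 0 0 0; 0 0 0 0 0 0 0; 0 0 0 0 0 0 0; 0 0 0 0 0 0 0; 0 0 0 0 0 0 0"}}

```text
time_s: 3.0
ee_pos: [0.5866, 0.2083, 0.0369]
tool_rot: [0.104, 0.995, 0.001, 0.001]
ft_force: [0.4, 4.3, 3.0]
finger_gap: 0.097
```

```bash
python3 - <<'E'
from h import *
a=shot("top");b=shot("scene");o=ctrl.get_obs();print(o["ee_pos"],o["ft_force"],o["moment"],o["finger_gap"],o["joint_positions"])
def cr(c,x,y,w,h,k):return cv2.resize(c["frame"][y:y+h,x:x+w,::-1],None,fx=k,fy=k,interpolation=cv2.INTER_CUBIC)
cv2.imwrite("pics/grasp.png",np.hstack([cr(a,250,160,70,80,5),cr(b,300,180,80,80,5)]))
E
```

```text
[0.58661257 0.20826718 0.03690116] [0.16079061 5.35667603 3.75488406] [ 0.90168638 -0.0292772   0.02188613] 0.09627733281324803 [ 1.61462699e-01  5.50667393e-01  1.56835398e+00  1.44940018e-03
  1.02059304e+00 -1.20225374e+00]
```

View pics/grasp.png

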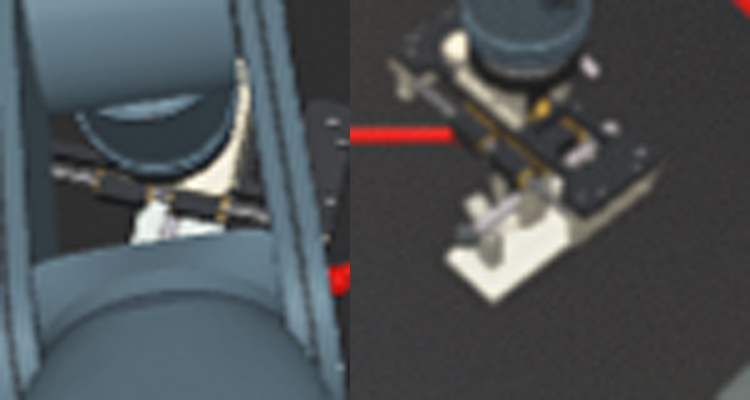

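Call:
{"name": "carry_out", "arguments": {"rows": "0 0 0 0 0 -0.02 0; 0 0 0 0 0 -0.04 0; 0 0 0 0 0 -0.045 0; 0 0 0 0 0 -0.045 0; 0 0 0 0 0 -0.03 0; 0 0 -0.116 0 0 0 0; 0 0 -0.116 0 0 0 0; 0 0 -0.116 0 0 0 0; 0 0 -0.116 0 0 0 0; 0 0 0 0.003 -0.042 0 0; 0 0 0 0.003 -0.042 0 0; 0 0 0 0.003 -0.042 0 0; 0 0 0 0.003 -0.042 0 0; 0 0 0 0.003 -0.042 0 0; 0 0 0 0.003 -0.042 0 0; 0 0 0 0.003 -0.042 0 0; 0 0 0 0.002 -0.038 0 0; 0 0 0 0 0 0 0; 0 0 0 0 0 0 0; 0 0 0 0 0 0 0"}}

```text
time_s: 5.1
ee_pos: [0.6472, -0.119, 0.2156]
tool_rot: [-0.128, 0.992, 0.0, -0.001]
ft_force: [0.1, 0.3, -1.3]
finger_gap: 0.095
```

```bash
cat >> h.py <<'E'
AX=np.array([.5062,-.1565])
def st(grip=.0171):
    o=ctrl.get_obs();p=o["ee_pos"];x,y,z,w=o["tool_rot"]
    from scipy.spatial.transform import Rotation as Ro
    X=Ro.from_quat(o["tool_rot"]).as_matrix()
    d=p[:2]-AX
    print("t",round(o["time_s"],2),"p",p.round(4),"hand r %.4f az %.2f"%(np.hypot(*d),np.degrees(np.arctan2(d[1],d[0]))),"toolaz %.2f"%(np.degrees(np.arctan2(-X[1,0],-X[0,0]))),"tilt",X[:2,2].round(4),"F",o["ft_force"].round(1),"M",o["moment"].round(2),"gap",round(o["finger_gap"],3),"j6",o["joint_positions"][5].round(2))
    return o,p,X
def to(r,az,z):
    "shift in tool axes to polar target"
    o,p,X=st();a=np.radians(az);t=np.r_[AX+r*np.array([np.cos(a),np.sin(a)]),z]
    print("tool shift",(X.T@(t-p)).round(4))
E
python3 - <<'E'
from h import *
to(.147,14.7,.0746)
b=shot("scene");save(b,"s3.png",(190,70,350,190),5)
E
```

```text
t 5.1 p [ 0.6472 -0.119   0.2156] hand r 0.1460 az 14.90 toolaz 14.70 tilt [-0.0016  0.0007] F [ 0.1  0.3 -1.3] M [ 0.07  0.03 -0.04] gap 0.095 j6 -2.18
tool shift [-0.0012 -0.0007  0.141 ]
```

View pics/s3.png

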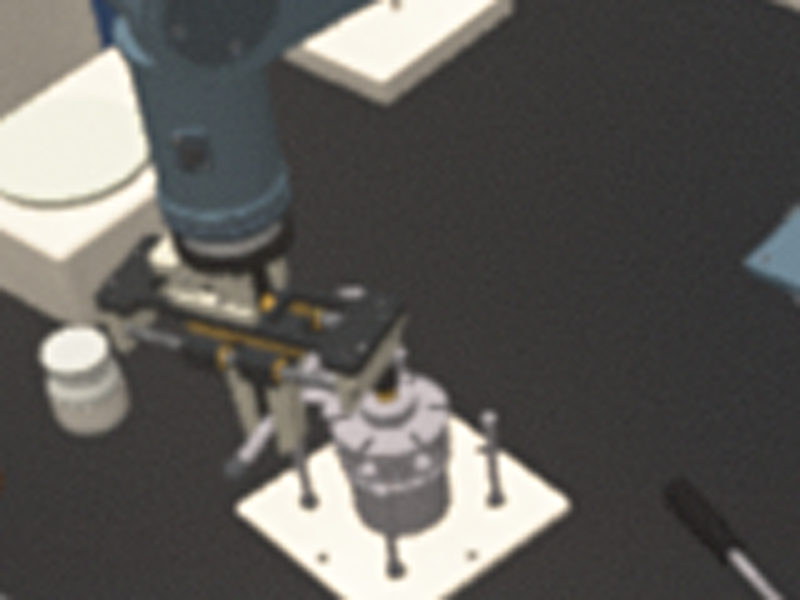

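Call:
{"name": "carry_out", "arguments": {"rows": "0 0 0 -0.001 -0.0007 0.04 0; 0 0 0 0 0 0.04 0; 0 0 0 0 0 0.035 0; 0 0 0 0 0 0.02 0; 0 0 0 0 0 0.006 0; 0 0 0 0 0 0 0; 0 0 0 0 0 0 0; 0 0 0 0 0 0 0; 0 0 0 0 0 0 0"}}

```text
time_s: 6.05
ee_pos: [0.6499, -0.1204, 0.0767]
tool_rot: [-0.128, 0.992, -0.001, 0.001]
ft_force: [-0.1, 0.4, -1.6]
finger_gap: 0.097
```

```bash
python3 - <<'E'
from h import *
to(.147,14.7,.0746)
b=shot("scene");save(b,"s4.png",(220,110,310,177),8)
E
```

```text
t 6.05 p [ 0.6499 -0.1204  0.0767] hand r 0.1481 az 14.10 toolaz 14.69 tilt [ 0.0025 -0.0009] F [-0.1  0.4 -1.6] M [0.09 0.02 0.04] gap 0.097 j6 -2.18
tool shift [0.0011 0.0016 0.0021]
```

View pics/s4.png

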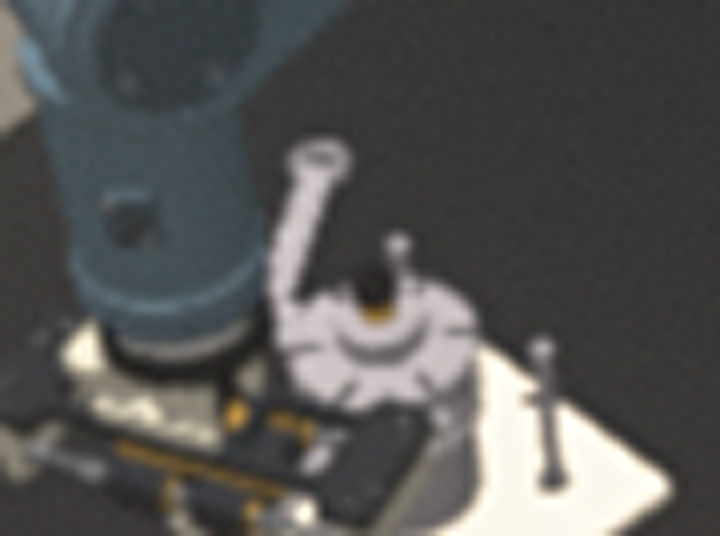

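Call:
{"name": "carry_out", "arguments": {"rows": "0 0 0 0.001 0.0016 0.0021 0; 0 0 0 0 0 0 0; 0 0 0 0.005 0 0 0; 0 0 0 0.005 0 0 0; 0 0 0 0.005 0 0 0; 0 0 0 0 0 0 0; 0 0 0 0 0 0 0"}}

```text
time_s: 6.8
ee_pos: [0.633, -0.1229, 0.0732]
tool_rot: [-0.128, 0.992, -0.0, 0.0]
ft_force: [0.3, 0.2, -1.4]
finger_gap: 0.099
```

```bash
python3 - <<'E'
from h import *
to(.112,14.7,.0746)
E
```

```text
t 6.8 p [ 0.633  -0.1229  0.0732] hand r 0.1312 az 14.86 toolaz 14.66 tilt [ 0.0002 -0.    ] F [ 0.3  0.2 -1.4] M [ 0.03 -0.01 -0.02] gap 0.099 j6 -2.19
tool shift [ 0.0192 -0.0004 -0.0014]
```

Call:
{"name": "carry_out", "arguments": {"rows": "0 0 0 0.004 0 -0.001 0; 0 0 0 0.005 0 0 0; 0 0 0 0.005 0 0 0; 0 0 0 0.003 0 0 0; 0 0 0 0 0 0 0; 0 0 0 0 0 0 0"}}

```text
time_s: 7.4
ee_pos: [0.6166, -0.1271, 0.0741]
tool_rot: [-0.128, 0.992, -0.0, 0.0]
ft_force: [-0.2, 0.8, -1.0]
finger_gap: 0.097
```

```bash
python3 - <<'E'
from h import *
to(.112,14.7,.0746)
E
```

```text
t 7.4 p [ 0.6166 -0.1271  0.0741] hand r 0.1143 az 14.92 toolaz 14.67 tilt [ 0.0001 -0.    ] F [-0.2  0.8 -1. ] M [ 0.01  0.03 -0.02] gap 0.097 j6 -2.21
tool shift [ 0.0023 -0.0004 -0.0005]
```

Call:
{"name": "carry_out", "arguments": {"rows": "0 0 0.05 0.001 -0.0056 0 0; 0 0 0.05 0 -0.0056 0 0; 0 0 0.05 0 -0.0056 0 0; 0 0 0.05 0 -0.0056 0.0001 0; 0 0 0.05 0 -0.0056 0.0001 0; 0 0 0.05 0 -0.0056 0.0001 0; 0 0 0.05 0 -0.0056 0.0001 0; 0 0 0.05 0 -0.0056 0.0001 0"}}

```text
time_s: 8.2
ee_pos: [0.6194, -0.1701, 0.0732]
tool_rot: [0.073, 0.997, 0.001, -0.0]
ft_force: [1.0, 4.9, -1.0]
finger_gap: 0.096
```

```bash
python3 - <<'E'
from h import *
to(.1125,-10,.0740)
E
```

```text
t 8.2 p [ 0.6194 -0.1701  0.0732] hand r 0.1140 az -6.86 toolaz -8.37 tilt [-0.0004  0.0026] F [ 1.   4.9 -1. ] M [ 0.75 -0.06 -0.27] gap 0.096 j6 -1.87
tool shift [ 0.0015 -0.0062 -0.0008]
```

Call:
{"name": "carry_out", "arguments": {"rows": "0 0 0.05 0.0005 -0.0056 0 0; 0 0 0.05 0.0005 -0.0056 0 0; 0 0 0.05 0 -0.0056 0 0; 0 0 0.05 0 -0.0056 0 0; 0 0 0.05 0 -0.0056 0 0; 0 0 0.05 0 -0.0056 0 0; 0 0 0.05 0 -0.0056 0 0; 0 0 0.05 0 -0.0056 0 0; 0 0 0.05 0 -0.0056 0 0; 0 0 0.05 0 -0.0056 0 0; 0 0 0.05 0 -0.0056 0 0; 0 0 0.05 0 -0.0056 0 0; 0 0 0 0 0 0 0"}}

```text
time_s: 9.5
ee_pos: [0.592, -0.2314, 0.0735]
tool_rot: [0.364, 0.931, 0.001, 0.0]
ft_force: [2.2, 3.4, -1.3]
finger_gap: 0.098
```

```bash
python3 - <<'E'
from h import *
to(.1125,-43,.0732)
b=shot("scene");save(b,"s5.png",(220,90,320,165),8)
E
```

```text
t 9.5 p [ 0.592  -0.2314  0.0735] hand r 0.1139 az -41.12 toolaz -42.70 tilt [0.0014 0.0012] F [ 2.2  3.4 -1.3] M [ 0.55 -0.52 -0.3 ] gap 0.098 j6 -1.38
tool shift [ 0.0014 -0.0037  0.0003]
```

View pics/s5.png

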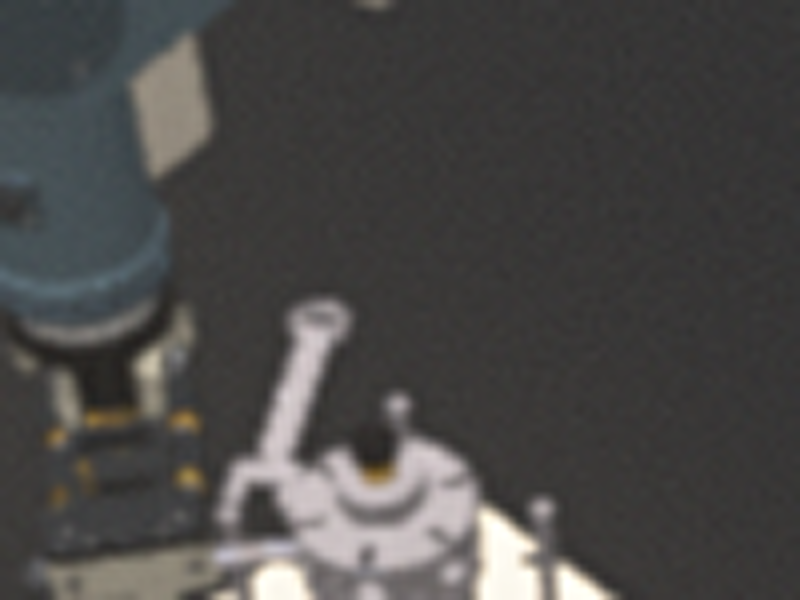

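```bash
python3 - <<'E'
from h import *
import pickle
a,b=pickle.load(open("c.pkl","rb"))
kn=np.array([.5070,-.1574])
for n,o,P in(("s4",110,[(312,348),(340,386),(427,383),(462,330)]),("s5",90,[(310,521),(367,553),(440,537),(455,482)])):
  for p in P:
    q=ray(b,220+p[0]/8,o+p[1]/8,.1115)[:2]-kn;print(n,np.hypot(*q).round(3),np.degrees(np.arctan2(q[1],q[0])).round(1))
t=shot("top");save(t,"t5.png",(370,185,450,265),6)
E
```

```text
s4 0.034 -44.8
s4 0.036 7.0
s4 0.038 74.6
s4 0.038 135.2
s5 0.036 -30.8
s5 0.036 29.5
s5 0.039 84.9
s5 0.036 145.0
```

View pics/t5.png

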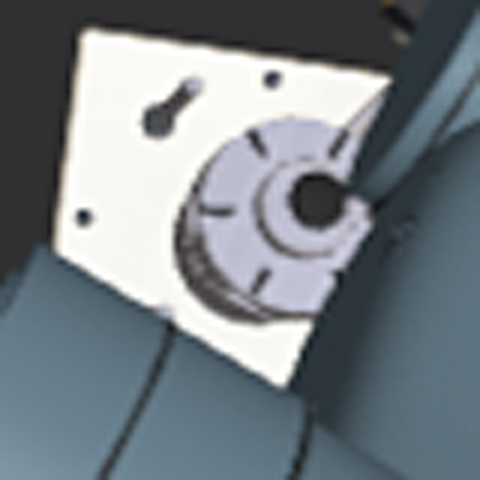

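```bash
python3 - <<'E'
from h import *
import pickle
a,b=pickle.load(open("c.pkl","rb"))
for p in[(260,143),(215,211),(261,280),(338,143)]:
    q=ray(a,370+p[0]/6,185+p[1]/6,.1105)[:2]-AX;print(np.hypot(*q).round(4),np.degrees(np.arctan2(q[1],q[0])).round(1))
q=ray(a,370+196/6,185+86/6,.106)[:2]-AX;print("post",np.hypot(*q),np.degrees(np.arctan2(q[1],q[0])))
E
```

```text
0.0359 26.6
0.0376 88.6
0.0352 149.1
0.0376 -30.9
post 0.07337106121823588 36.11450997608358
```

Call:
{"name": "carry_out", "arguments": {"rows": "0 0 0.03 0.0005 -0.0034 0 0; 0 0 0.03 0.0005 -0.0034 0 0; 0 0 0.025 0.0005 -0.0028 0 0; 0 0 0 0 0 0 0; 0 0 0 0 0 0 0"}}

```text
time_s: 10.1
ee_pos: [0.5852, -0.2383, 0.0742]
tool_rot: [0.402, 0.916, -0.0, 0.002]
ft_force: [4.7, 1.2, -2.3]
finger_gap: 0.099
```

```bash
python3 - <<'E'
from h import *
to(.1125,-37,.0732)
E
```

```text
t 10.1 p [ 0.5852 -0.2383  0.0742] hand r 0.1137 az -45.98 toolaz -47.44 tilt [ 0.0032 -0.0015] F [ 4.7  1.2 -2.3] M [ 0.17 -0.84 -0.28] gap 0.099 j6 -1.31
tool shift [0.003  0.0175 0.001 ]
```

Call:
{"name": "carry_out", "arguments": {"rows": "0 0 -0.04 0 0.004 0 0; 0 0 -0.04 0 0.004 0 0; 0 0 -0.04 0 0.004 0 0; 0 0 -0.04 0 0.004 0 0; 0 0 0 0 0 0 0; 0 0 0 0 0 0 0"}}

```text
time_s: 10.7
ee_pos: [0.5947, -0.2265, 0.0735]
tool_rot: [0.328, 0.945, -0.0, -0.0]
ft_force: [-0.1, -0.2, -1.2]
finger_gap: 0.09
```

```bash
python3 - <<'E'
from h import *
to(.15,-36.8,.0735)
t=shot("top");save(t,"t6.png",(370,185,450,265),6)
E
```

```text
t 10.7 p [ 0.5947 -0.2265  0.0735] hand r 0.1128 az -38.34 toolaz -38.33 tilt [-0.0003 -0.0005] F [-0.1 -0.2 -1.2] M [-0.02 -0.11 -0.03] gap 0.09 j6 -1.44
tool shift [-0.0372  0.004   0.    ]
```

View pics/t6.png

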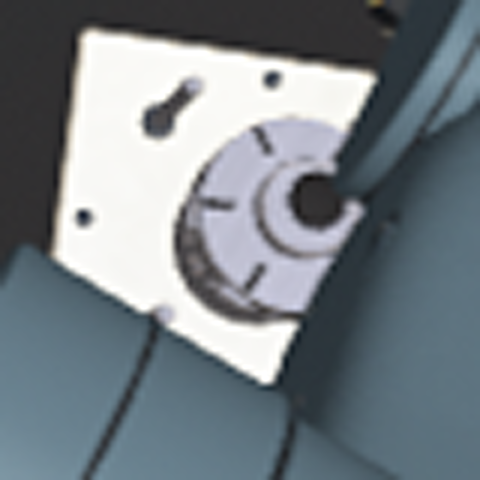

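Call:
{"name": "carry_out", "arguments": {"rows": "0 0 -0.02 0 0.002 0 0; 0 0 0 -0.009 0 0 0; 0 0 0 -0.013 0 0 0; 0 0 0 -0.013 0 0 0; 0 0 0 0 0 0 0; 0 0 -0.09 0.0005 0.0133 0 0; 0 0 -0.09 0.0005 0.0133 0 0; 0 0 -0.09 0.0005 0.0133 0 0; 0 0 -0.09 0.0005 0.0133 0 0; 0 0 -0.09 0.0005 0.0133 0 0; 0 0 -0.09 0.0005 0.0133 0 0; 0 0 -0.09 0.0005 0.0133 0 0; 0 0 -0.09 0.0005 0.0133 0 0; 0 0 -0.09 0.0005 0.0133 0 0; 0 0 -0.09 0.0005 0.0133 0 0; 0 0 -0.09 0.0005 0.0133 0 0; 0 0 -0.07 0.0005 0.0103 0 0; 0 0 0 0 0 0 0; 0 0 0 0 0 0 0"}}

```text
time_s: 12.65
ee_pos: [0.6424, -0.0977, 0.0736]
tool_rot: [-0.203, 0.979, -0.0, -0.0]
ft_force: [-0.4, -0.2, -0.6]
finger_gap: 0.099
```

```bash
python3 - <<'E'
from h import *
to(.147,23.5,.0735)
E
```

```text
t 12.65 p [ 0.6424 -0.0977  0.0736] hand r 0.1484 az 23.35 toolaz 23.47 tilt [-0.0001 -0.0003] F [-0.4 -0.2 -0.6] M [ 0.04  0.02 -0.03] gap 0.099 j6 -2.3
tool shift [0.0014 0.0004 0.0001]
```

Call:
{"name": "carry_out", "arguments": {"rows": "0 0 0 0.001 0.0004 0.0006 0; 0 0 0 0.005 0 0 0; 0 0 0 0.005 0 0 0; 0 0 0 0.005 0 0 0; 0 0 0 0 0 0 0; 0 0 0 0 0 0 0"}}

```text
time_s: 13.25
ee_pos: [0.6276, -0.1039, 0.0731]
tool_rot: [-0.204, 0.979, -0.0, 0.0]
ft_force: [0.0, 0.4, -0.8]
finger_gap: 0.099
```

```bash
python3 - <<'E'
from h import *
to(.113,23.5,.073)
E
```

```text
t 13.25 p [ 0.6276 -0.1039  0.0731] hand r 0.1323 az 23.43 toolaz 23.53 tilt [ 0.0002 -0.    ] F [ 0.   0.4 -0.8] M [ 0.08 -0.01  0.01] gap 0.099 j6 -2.32
tool shift [0.0193 0.0002 0.0001]
```

Call:
{"name": "carry_out", "arguments": {"rows": "0 0 0 0.005 0 0 0; 0 0 0 0.005 0 0 0; 0 0 0 0.005 0 0 0; 0 0 0 0.0035 0 0 0; 0 0 0 0 0 0 0; 0 0 0 0 0 0 0"}}

```text
time_s: 13.85
ee_pos: [0.6107, -0.1111, 0.0731]
tool_rot: [-0.204, 0.979, -0.0, 0.0]
ft_force: [-0.3, -0.6, -1.1]
finger_gap: 0.097
```

```bash
python3 - <<'E'
from h import *
to(.113,23.5,.073)
E
```

```text
t 13.85 p [ 0.6107 -0.1111  0.0731] hand r 0.1140 az 23.47 toolaz 23.55 tilt [ 0.0002 -0.0001] F [-0.3 -0.6 -1.1] M [0.04 0.01 0.05] gap 0.097 j6 -2.34
tool shift [0.001  0.0001 0.0001]
```

Call:
{"name": "carry_out", "arguments": {"rows": "0 0 0.05 0.0004 -0.0056 0 0; 0 0 0.05 0.0004 -0.0056 0 0; 0 0 0.05 0.0002 -0.0056 0 0; 0 0 0.05 0.0002 -0.0056 0.0001 0; 0 0 0.05 0.0002 -0.0056 0.0001 0; 0 0 0.05 0.0002 -0.0056 0.0001 0; 0 0 0.05 0.0002 -0.0056 0.0001 0; 0 0 0.05 0.0002 -0.0056 0.0001 0; 0 0 0 0 0 0 0"}}

```text
time_s: 14.75
ee_pos: [0.6204, -0.1539, 0.0726]
tool_rot: [-0.005, 1.0, 0.001, 0.001]
ft_force: [3.9, 4.4, -0.6]
finger_gap: 0.094
```

```bash
python3 - <<'E'
from h import *
st()
E
```

```text
t 14.75 p [ 0.6204 -0.1539  0.0726] hand r 0.1142 az 1.29 toolaz 0.54 tilt [0.002  0.0018] F [ 3.9  4.4 -0.6] M [ 0.79 -0.57 -0.32] gap 0.094 j6 -2.0
```

Call:
{"name": "carry_out", "arguments": {"rows": "0 0 0.025 -0.0006 -0.0028 0 0; 0 0 0.025 -0.0005 -0.0028 0 0; 0 0 0.025 0 -0.0028 0 0; 0 0 0.025 0 -0.0028 0 0; 0 0 0 0 0 0 0"}}

```text
time_s: 15.25
ee_pos: [0.6202, -0.1651, 0.0723]
tool_rot: [0.045, 0.999, 0.001, 0.0]
ft_force: [2.0, 4.9, -1.4]
finger_gap: 0.099
```

```bash
python3 - <<'E'
from h import *
st()
E
```

```text
t 15.25 p [ 0.6202 -0.1651  0.0723] hand r 0.1143 az -4.34 toolaz -5.11 tilt [0.0001 0.0015] F [ 2.   4.9 -1.4] M [ 0.88 -0.31 -0.3 ] gap 0.099 j6 -1.92
```

Call:
{"name": "carry_out", "arguments": {"rows": "0 0 0.025 -0.0002 -0.0028 0 0; 0 0 0.025 -0.0002 -0.0028 0 0; 0 0 0 0 0 0 0"}}

```text
time_s: 15.55
ee_pos: [0.6197, -0.1709, 0.0722]
tool_rot: [0.069, 0.998, 0.001, -0.0]
ft_force: [1.2, 5.0, -2.3]
finger_gap: 0.098
```

Call:
{"name": "carry_out", "arguments": {"rows": "0 0 0.025 0 -0.0028 0 0; 0 0 0.025 0 -0.0028 0 0; 0 0 0 0 0 0 0"}}

```text
time_s: 15.85
ee_pos: [0.6189, -0.1766, 0.0723]
tool_rot: [0.094, 0.996, 0.0, -0.0]
ft_force: [0.4, 4.9, -1.4]
finger_gap: 0.097
```

Call:
{"name": "carry_out", "arguments": {"rows": "0 0 0.025 0 -0.0028 0 0; 0 0 0.025 0 -0.0028 0 0; 0 0 0 0 0 0 0"}}

```text
time_s: 16.15
ee_pos: [0.6178, -0.1822, 0.0723]
tool_rot: [0.119, 0.993, 0.0, -0.0]
ft_force: [1.5, 5.1, -1.2]
finger_gap: 0.099
```

```bash
python3 - <<'E'
from h import *
st()
E
```

```text
t 16.15 p [ 0.6178 -0.1822  0.0723] hand r 0.1145 az -12.99 toolaz -13.64 tilt [-0.0003  0.0006] F [ 1.5  5.1 -1.2] M [ 0.85 -0.13 -0.3 ] gap 0.099 j6 -1.79
```

Call:
{"name": "carry_out", "arguments": {"rows": "0 0 0.025 0 -0.0028 0 0; 0 0 0.02 0 -0.0022 0 0; 0 0 0 0 0 0 0"}}

```text
time_s: 16.45
ee_pos: [0.6165, -0.1871, 0.0723]
tool_rot: [0.141, 0.99, 0.0, -0.0]
ft_force: [0.2, 5.3, -1.5]
finger_gap: 0.097
```

```bash
python3 - <<'E'
from h import *
st()
E
```

```text
t 16.45 p [ 0.6165 -0.1871  0.0723] hand r 0.1145 az -15.52 toolaz -16.21 tilt [-0.0003  0.0005] F [ 0.2  5.3 -1.5] M [ 0.75 -0.09 -0.35] gap 0.097 j6 -1.76
```

Call:
{"name": "carry_out", "arguments": {"rows": "0 0 0.02 0 -0.0022 0 0; 0 0 0.02 0 -0.0022 0 0; 0 0 0 0 0 0 0"}}

```text
time_s: 16.75
ee_pos: [0.6153, -0.1914, 0.0724]
tool_rot: [0.161, 0.987, 0.0, -0.0]
ft_force: [0.9, 5.2, -1.6]
finger_gap: 0.097
```

```bash
python3 - <<'E'
from h import *
st()
E
```

```text
t 16.75 p [ 0.6153 -0.1914  0.0724] hand r 0.1146 az -17.75 toolaz -18.50 tilt [-0.0003  0.0003] F [ 0.9  5.2 -1.6] M [ 0.78 -0.15 -0.34] gap 0.097 j6 -1.72
```

Call:
{"name": "carry_out", "arguments": {"rows": "0 0 0.02 0 -0.0022 0 0; 0 0 0.02 0 -0.0022 0 0; 0 0 0 0 0 0 0"}}

```text
time_s: 17.05
ee_pos: [0.6139, -0.1955, 0.0723]
tool_rot: [0.181, 0.984, 0.0, -0.0]
ft_force: [-0.1, 5.6, -1.0]
finger_gap: 0.101
```

```bash
python3 - <<'E'
from h import *
st()
E
```

```text
t 17.05 p [ 0.6139 -0.1955  0.0723] hand r 0.1145 az -19.90 toolaz -20.80 tilt [-0.0003  0.0005] F [-0.1  5.6 -1. ] M [ 0.88 -0.17 -0.3 ] gap 0.101 j6 -1.69
```

Call:
{"name": "carry_out", "arguments": {"rows": "0 0 0.02 0 -0.0022 0 0; 0 0 0.02 0 -0.0022 0 0; 0 0 0 0 0 0 0"}}

```text
time_s: 17.35
ee_pos: [0.6125, -0.199, 0.0724]
tool_rot: [0.2, 0.98, 0.001, -0.0]
ft_force: [0.7, 7.1, -1.5]
finger_gap: 0.096
```

```bash
python3 - <<'E'
from h import *
st()
t=shot("top");save(t,"t7.png",(370,185,450,265),6)
E
```

```text
t 17.35 p [ 0.6125 -0.199   0.0724] hand r 0.1144 az -21.78 toolaz -23.09 tilt [0.0001 0.0014] F [ 0.7  7.1 -1.5] M [ 1.11 -0.29 -0.4 ] gap 0.096 j6 -1.66
```

View pics/t7.png

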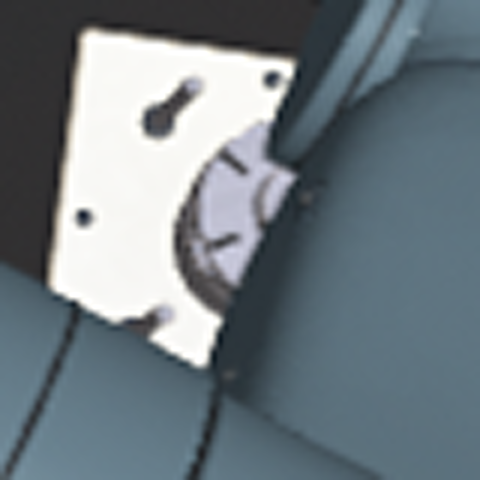

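Call:
{"name": "carry_out", "arguments": {"rows": "0 0 0.015 0 -0.0017 0 0; 0 0 0 0 0 0 0; 0 0 0 0 0 0 0"}}

```text
time_s: 17.7
ee_pos: [0.6119, -0.2002, 0.0723]
tool_rot: [0.207, 0.978, 0.001, -0.0]
ft_force: [1.8, 8.2, -1.1]
finger_gap: 0.101
```

```bash
python3 - <<'E'
from h import *
import pickle
st()
a,b=pickle.load(open("c.pkl","rb"))
for p in[(233,161),(222,242)]:
    q=ray(a,370+p[0]/6,185+p[1]/6,.109)[:2]-AX;print(np.hypot(*q).round(4),np.degrees(np.arctan2(q[1],q[0])).round(1))
E
```

```text
t 17.7 p [ 0.6119 -0.2002  0.0723] hand r 0.1144 az -22.45 toolaz -23.91 tilt [0.0003 0.0016] F [ 1.8  8.2 -1.1] M [ 1.23 -0.33 -0.35] gap 0.101 j6 -1.64
0.0372 49.6
0.0369 110.4
```

Call:
{"name": "carry_out", "arguments": {"rows": "0 0 -0.043 0 0.0043 0 0; 0 0 -0.043 0 0.0043 0 0; 0 0 -0.043 0 0.0043 0 0; 0 0 -0.043 0 0.0043 0 0; 0 0 -0.043 0 0.0043 0 0; 0 0 0 0 0 0 0; 0 0 0 0 0 0 0"}}

```text
time_s: 18.4
ee_pos: [0.6185, -0.1815, 0.0724]
tool_rot: [0.102, 0.995, -0.0, -0.0]
ft_force: [-1.0, 2.5, -0.1]
finger_gap: 0.096
```

```bash
python3 - <<'E'
from h import *
to(.15,-10.5,.0725)
E
```

```text
t 18.4 p [ 0.6185 -0.1815  0.0724] hand r 0.1150 az -12.58 toolaz -11.68 tilt [-0.0005 -0.0006] F [-1.   2.5 -0.1] M [ 0.36  0.12 -0.12] gap 0.096 j6 -1.82
tool shift [-0.035   0.0049 -0.0001]
```

Call:
{"name": "carry_out", "arguments": {"rows": "0 0 0 0 0.0025 0 0; 0 0 0 0 0 0 0; 0 0 0 0 0 0 0"}}

```text
time_s: 18.7
ee_pos: [0.6195, -0.1794, 0.0727]
tool_rot: [0.102, 0.995, -0.0, 0.0]
ft_force: [-0.5, -0.7, -1.6]
finger_gap: 0.102
```

```bash
python3 - <<'E'
from h import *
to(.15,-10.5,.0725)
E
```

```text
t 18.7 p [ 0.6195 -0.1794  0.0727] hand r 0.1156 az -11.44 toolaz -11.69 tilt [ 0.0007 -0.0009] F [-0.5 -0.7 -1.6] M [-0.03  0.   -0.01] gap 0.102 j6 -1.82
tool shift [-0.0344  0.0026  0.0002]
```

Call:
{"name": "carry_out", "arguments": {"rows": "0 0 0 -0.009 0 0 0; 0 0 0 -0.012 0 0 0; 0 0 0 -0.012 0 0 0; 0 0 0 -0.011 0 0 0; 0 0 0 0 0 -0.035 0; 0 0 0 0 0 -0.04 0; 0 0 0 0 0 -0.04 0; 0 0 0 0 0 -0.03 0; 0 0 0 0.0172 0.0415 0 0; 0 0 0 0.0172 0.0415 0 0; 0 0 0 0.0172 0.0415 0 0; 0 0 0 0.0172 0.0415 0 0; 0 0 0 0.0172 0.0415 0 0; 0 0 0 0.0172 0.0415 0 0; 0 0 0 0.0172 0.0415 0 0; 0 0 0 0.0172 0.0415 0 0; 0 0 0 0.0172 0.0415 0 0; 0 0 0 0 0 0 0; 0 0 0 0 0 0 0; 0 0 0 0 0 0 0"}}

```text
time_s: 20.7
ee_pos: [0.5869, 0.2085, 0.2175]
tool_rot: [0.102, 0.995, -0.0, 0.0]
ft_force: [1.5, 0.4, -1.3]
finger_gap: 0.098
```

```bash
cat >> h.py <<'E'
def tow(x,y,z):
    o,p,X=st();print("tool shift",(X.T@(np.array([x,y,z])-p)).round(4))
E
python3 - <<'E'
from h import *
tow(.5868,.2088,.115)
E
```

```text
t 20.7 p [0.5869 0.2085 0.2175] hand r 0.3738 az 77.53 toolaz -11.71 tilt [ 0.0004 -0.0007] F [ 1.5  0.4 -1.3] M [ 0.02 -0.03 -0.  ] gap 0.098 j6 -1.2
tool shift [0.0002 0.0003 0.1025]
```

```bash
python3 - <<'E'
from h import *
import pickle
o,p,X=st();b=shot("scene")
u=-X[:,0]; g=p-.0201*X[:,2]
pr={n:proj(b,g+u*d) for n,d in(("ball",.068-.0171),("tip",-.0921),("ball+5",.068-.0121))}
print({k:v.round(1) for k,v in pr.items()})
x0,y0=[int(v)-45 for v in pr["ball"]];k=6
print(x0,y0,{n:((v-[x0,y0])*k).round(0) for n,v in pr.items()})
save(b,"s8.png",(x0,max(y0,0),x0+120,max(y0,0)+95),k)
E
```

```text
t 20.7 p [0.5869 0.2085 0.2175] hand r 0.3738 az 77.53 toolaz -11.71 tilt [ 0.0004 -0.0007] F [ 1.5  0.4 -1.3] M [ 0.02 -0.03 -0.  ] gap 0.098 j6 -1.2
{'ball': array([323. , 193.4]), 'tip': array([355.8, 170.4]), 'ball+5': array([321.8, 194.2])}
277 148 {'ball': array([276., 272.]), 'tip': array([473., 134.]), 'ball+5': array([269., 277.])}
```

View pics/s8.png

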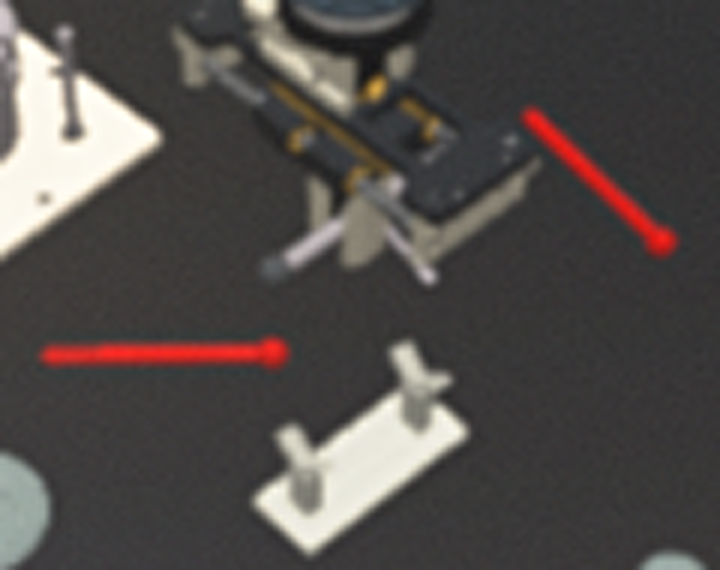

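Call:
{"name": "carry_out", "arguments": {"rows": "0 0 0.004 0 0 0.045 0; 0 0 0 0 0 0.045 0; 0 0 0 0 0 0.045 0; 0 0 0 0 0 0.025 0; 0 0 0 0 0 0 0; 0 0 0 0 0 0 0; 0 0 0 0 0 0 0"}}

```text
time_s: 21.45
ee_pos: [0.5883, 0.209, 0.0598]
tool_rot: [0.104, 0.995, 0.001, 0.002]
ft_force: [-0.4, 0.2, -1.4]
finger_gap: 0.101
```

```bash
python3 - <<'E'
from h import *
tow(.5867,.2087,.0372)
E
```

```text
t 21.45 p [0.5883 0.209  0.0598] hand r 0.3746 az 77.33 toolaz -11.96 tilt [0.004  0.0006] F [-0.4  0.2 -1.4] M [ 0.   -0.02 -0.02] gap 0.101 j6 -1.2
tool shift [ 0.0016 -0.0007  0.0226]
```

Call:
{"name": "carry_out", "arguments": {"rows": "0 0 0 0.001 0 0.008 0; 0 0 0 0.0005 0 0.008 0; 0 0 0 0 0 0.004 0; 0 0 0 0 0 0.002 0; 0 0 0 0 0 0 0; 0 0 0 0 0 0 0"}}

```text
time_s: 22.05
ee_pos: [0.5845, 0.2094, 0.0371]
tool_rot: [0.103, 0.995, -0.0, 0.0]
ft_force: [-5.8, -3.0, 12.5]
finger_gap: 0.094
```

```bash
python3 - <<'E'
from h import *
tow(.5866,.2086,.0370)
E
```

```text
t 22.05 p [0.5845 0.2094 0.0371] hand r 0.3742 az 77.92 toolaz -11.87 tilt [ 0.0001 -0.0008] F [-5.8 -3.  12.5] M [-0.44  0.89 -0.  ] gap 0.094 j6 -1.2
tool shift [-0.0022 -0.0003  0.0001]
```

Call:
{"name": "carry_out", "arguments": {"rows": "0 0 0 0 0 -0.001 0; 0 0 0 -0.002 0 0 0; 0 0 0 0 0 0 0; 0 0 0 0 0 0 0"}}

```text
time_s: 22.45
ee_pos: [0.5855, 0.2087, 0.0368]
tool_rot: [0.104, 0.995, -0.001, -0.001]
ft_force: [-5.6, -2.7, 7.4]
finger_gap: 0.094
```

```bash
python3 - <<'E'
from h import *
tow(.5866,.2086,.0370)
E
```

```text
t 22.45 p [0.5855 0.2087 0.0368] hand r 0.3737 az 77.75 toolaz -11.88 tilt [-0.0025 -0.0012] F [-5.6 -2.7  7.4] M [-0.57  0.93  0.03] gap 0.094 j6 -1.2
tool shift [-0.0011  0.0001 -0.0002]
```

Call:
{"name": "carry_out", "arguments": {"rows": "0 0 0 -0.001 0 -0.0008 0; 0 0 0 0 0 0 0; 0 0 0 0 0 0 0.02; 0 0 0 0 0 0 0.03; 0 0 0 0 0 0 0.05; 0 0 0 0 0 0 0.05; 0 0 0 0 0 0 0.05"}}

```text
time_s: 23.15
ee_pos: [0.588, 0.2092, 0.0372]
tool_rot: [0.104, 0.995, 0.0, 0.0]
ft_force: [-0.0, 0.5, 1.0]
finger_gap: 0.48
```

Call:
{"name": "carry_out", "arguments": {"rows": "0 0 0 0 0 -0.02 0.05; 0 0 0 0 0 -0.04 0.05; 0 0 0 0 0 -0.04 0.05; 0 0 0 0 0 -0.045 0.05; 0 0 0 0 0 -0.035 0.05; 0 0 0 0.0417 0.02 0 0.05; 0 0 0 0.0417 0.02 0 0.05; 0 0 0 0.0417 0.02 0 0.05; 0 0 0 0.0417 0.02 0 0.05; 0 0 0 0.0417 0.02 0 0.05; 0 0 0 0.0417 0.02 0 0.05; 0 0 0 0.0417 0.02 0 0.05; 0 0 0 0.0417 0.02 0 0.05; 0 0 0 0.0417 0.02 0 0.05; 0 0 0 0.0417 0.02 0 0.05; 0 0 0 0 0 0 0.05; 0 0 0 0 0 0 0.05; 0 0 0 0 0 0 0.05"}}

```text
time_s: 24.95
ee_pos: [0.2217, 0.4904, 0.2172]
tool_rot: [0.104, 0.995, -0.0, 0.0]
ft_force: [0.4, 0.2, -0.2]
finger_gap: 0.534
```

```bash
python3 - <<'E'
from h import *
import pickle
st()
a,b=pickle.load(open("c.pkl","rb"));a2=shot("top");b2=shot("scene")
g=lambda f:cv2.cvtColor(f,cv2.COLOR_RGB2GRAY).astype(float)
for n,c,c2,(x,y,w,h) in(("top",a,a2,(268,170,40,62)),("sc",b,b2,(315,198,48,46))):
  A=g(c["frame"])[y:y+h,x:x+w];B=g(c2["frame"])[y:y+h,x:x+w];D=np.abs(A-B)
  print(n,"mean",D.mean().round(2),"max",D.max(),"n>30",(D>30).sum(),"at",[(int(v)+x,int(u)+y) for u,v in zip(*np.where(D>30))][:25])
# patch shift at ball and tip, sub-pixel
for n,c,c2,d in(("top ball",a,a2,(290,178)),("top tip",a,a2,(279,225)),("sc ball",b,b2,(323,227)),("sc tip",b,b2,(352,206))):
  s=7;P=[cv2.resize(g(q["frame"])[d[1]-s:d[1]+s+1,d[0]-s:d[0]+s+1],None,fx=8,fy=8,interpolation=cv2.INTER_CUBIC) for q in(c,c2)]
  print(n,[round(v/8,2) for v in cv2.phaseCorrelate(*P,cv2.createHanningWindow(P[0].shape[::-1],cv2.CV_64F))[0]])
D=np.abs(g(b["frame"])-g(b2["frame"]))
m=cv2.connectedComponentsWithStats((D>40).astype(np.uint8));print([r.tolist() for r in m[2][1:] if r[4]>6])
D=np.abs(g(a["frame"])-g(a2["frame"]))
m=cv2.connectedComponentsWithStats((D>40).astype(np.uint8));print([r.tolist() for r in m[2][1:] if r[4]>6])
E
```

```text
t 24.95 p [0.2217 0.4904 0.2172] hand r 0.7067 az 113.74 toolaz -11.93 tilt [ 0.0004 -0.0004] F [ 0.4  0.2 -0.2] M [-0.05 -0.03 -0.03] gap 0.534 j6 -0.42
top mean 0.61 max 33.0 n>30 1 at [(284, 210)]
sc mean 1.37 max 10.0 n>30 0 at []
top ball [0.0, -0.0]
top tip [0.0, -0.0]
sc ball [-0.0, -0.0]
sc tip [-0.0, -0.0]
[[455, 1, 57, 66, 518], [494, 0, 42, 38, 369], [472, 3, 37, 39, 199], [406, 13, 19, 42, 141], [444, 29, 85, 107, 2334], [531, 38, 8, 4, 12], [520, 40, 8, 9, 17], [542, 46, 9, 9, 50], [530, 54, 20, 17, 193], [394, 58, 50, 31, 144], [457, 112, 5, 3, 9], [491, 114, 5, 3, 8], [489, 118, 4, 2, 8], [445, 124, 9, 9, 46], [467, 132, 6, 7, 21], [497, 132, 8, 5, 17], [456, 135, 20, 21, 125], [479, 135, 7, 4, 11], [484, 135, 8, 4, 12], [514, 134, 6, 4, 9], [487, 140, 6, 4, 12], [489, 146, 27, 20, 149], [484, 148, 5, 3, 10], [472, 151, 11, 14, 85], [273, 161, 3, 3, 7], [268, 163, 4, 3, 9]]
[[415, 205, 3, 5, 8], [420, 205, 3, 5, 12], [427, 209, 4, 4, 7], [406, 210, 5, 4, 11], [404, 215, 6, 3, 11], [429, 215, 5, 3, 10], [431, 223, 5, 3, 9], [402, 224, 8, 6, 18], [429, 227, 4, 4, 8], [405, 228, 8, 7, 17], [413, 231, 6, 7, 16], [422, 231, 3, 5, 10], [54, 306, 93, 94, 1669], [67, 312, 12, 18, 27], [107, 312, 7, 4, 12], [112, 317, 7, 4, 18], [116, 320, 42, 36, 400], [115, 323, 23, 21, 43], [168, 327, 4, 6, 16], [182, 329, 5, 3, 10], [46, 331, 10, 10, 52], [110, 334, 5, 4, 10], [41, 340, 3, 7, 11], [50, 341, 41, 30, 216], [112, 340, 6, 4, 10], [119, 345, 40, 55, 533], [46, 349, 32, 28, 48], [166, 353, 6, 5, 16], [24, 364, 4, 4, 9], [18, 371, 3, 6, 8], [26, 370, 36, 30, 215], [85, 377, 31, 23, 208], [21, 381, 16, 19, 32], [75, 383, 11, 17, 94], [87, 386, 17, 14, 93], [373, 387, 9, 6, 10], [1, 393, 7, 7, 23], [378, 394, 7, 6, 7]]
```

```bash
python3 - <<'E'
from h import *
import pickle
a,_=pickle.load(open("c.pkl","rb"));a2=shot("top")
az=np.arange(0,360,.5)
def prof(c,z):
  g=cv2.cvtColor(c["frame"],cv2.COLOR_RGB2GRAY).astype(np.float32);s=0
  for r in np.arange(.033,.041,.001):
    P=np.array([proj(c,[AX[0]+r*np.cos(t),AX[1]+r*np.sin(t),z]) for t in np.radians(az)],np.float32)
    s=s+cv2.remap(g,P[:,:1],P[:,1:],cv2.INTER_CUBIC)[:,0]
  return np.angle(np.sum(-s*np.exp(1j*6*np.radians(az))))/6
p,q=[np.degrees(prof(*v)) for v in((a,.1117),(a2,.109))]
print(p,q,"turned cw",(p-q)%60+60)
ctrl.job_done()
E
```

```text
14.513651332942198 -9.147298946664547 turned cw 83.66095027960674
the job is handed in; nothing more can be done
```

The ring nut is home, the bar is back in its rest, and I handed the job in at about 25 s of the 72 s allowed.

- **Turning:** I turned the nut clockwise in two strokes through the +x gap, moving the bar once to the next hole.
- **Home:** the push on the bar stayed at about 5 N, then rose to 6.9 N and 8.3 N over the last 2–3 degrees. I took that as the hard stop and went no further; this is well below the 18 N forcing limit.
- **Nut angle:** the final top picture shows the nut turned 83.7°, which lies within the stated 70–86°. My reading by eye while the bar was still loaded gave 84.7°, about a degree more.
- **Bar in the rest:** comparing before and after pictures from both cameras, the rest area shows no measurable change. When I set the bar down, the wrist briefly read about 14 N because my hand was about 2 mm off along the bar. I eased that before letting go.
- **Everything else:** the only clear differences on the bench are the nut's grooves and the arm itself. The open gripper is clear of everything and the wrist force is near zero.

My image-shift check on the bar ends returned exactly zero, which looks too perfect to trust, so I relied on the plain picture difference instead.

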